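# Empty the tested castings into the scrap box

## Robot

A 7-joint arm with a two-finger parallel gripper is mounted at the origin on the work surface. World frame = base frame: x ahead of the robot, y to its left, z up, the work surface at z = 0. Lengths are in m, angles in rad, forces in N, time in s.
With the tool pointing down it reaches from about 0.35 to 0.9 m from the base axis. Payload 7.2 kg.
Tool frame: the origin (TCP) lies midway between the tips of the shut fingers; the grasp point (between the pads) lies 19 mm behind it; z points along the fingers, y is the line along which they close (so a half turn about z gives the same grasp; the last joint's range is limited). The gripper opens to 88 mm and grips with 3 to 60 N. Pads are 20 mm wide; open, the fingers measure 115 mm over their backs; the gripper's body (75 mm by 178 mm) begins 61 mm behind the grasp point.
Start: joints at [1.141, 0.411, -0.013, 1.596, 0.006, 1.134, -0.082], TCP at [0.221, -0.585, 0.223] pointing down, gripper open.
Joint ranges: [-2.95, 2.95], [-0.29, 1.99], [-1.47, 1.44], [0.14, 2.54], [-1.03, 4.17], [0.13, 1.85], [-2.86, 2.86]. Speed limits (rad/s): [2.39, 2.39, 3.01, 3.01, 3.14, 3.14, 3.14].

## Interface

Orientations are given as a rotation vector (axis times angle).
In Python, from workcell import r gives the robot as it stands. The module is installed in compiled form; this text tells all that it offers.
- The arm moves only by the shell command python3 -m jog 'ROWS'. ROWS is JSON, a list that holds one entry, the list of rows, each a list of 5 numbers: the shift along the world's x, y, z in m, then the turn about the world's z in degrees, then the closure, from -1 (fully open) to 1 (shut). A call has 1 to 8 rows; each row is the pose to reach, as a shift and turn from the pose commanded when the call began; what a row does not reach only later rows make up. A row lasts 1/8 s, in which the tool goes at most 62.5 mm and 10.7 degrees, less where a joint would pass 70% of its speed; a pose out of reach is approached as far as the arm can. A call with a gripper value outside its range is refused whole. The fingers move at their own pace and stop on an object; the grip force is fixed at half the most. Time passes only in rows, so rows that repeat a pose let the fingers close. It gives the time, the measured TCP pose, the force, the opening and the grip force at its end, in the units of the state.
- r.state(): the state, without advancing time (a new reading comes with each control period).
- r.read_camera(name): name is "scene" or "top"; returns the picture (420x560x3 uint8, blue, green, red); there is no depth.
- r.get_calibration(name): a dict with "fx", "fy", "cx", "cy" (pixels), "origin" and "attitude" of the camera in the world. Camera axes: x right, y down, z forward; pixel columns grow to the right and rows downward; lengths in m; the calibration is good to about 2 mm. A picture is of the moment at which its call begins. get_calibration takes no time and is no camera call.
- r.hand_in(): hands the job in; it is judged then, once.
The state is a dict: "clock": time; "q": joint angles; "qd": joint speeds; "tau": joint torques, N m; "ee_pos": TCP position; "tcp_rot": TCP orientation; "contact_force": force on the tool from outside, world axes, zero at the start; "torque": the same for the moment, N m; "width": opening from 0.0 (shut) to 1.0 (fully open); "gripper_force": force on a finger pad.
Only numpy, scipy, OpenCV 4.12 (cv2) and the standard library are available. Lean on these libraries where they do the work, as an engineer would, in place of code of your own. Each camera call takes 0.05 s, during which the arm holds its last target. There are 200 camera calls.

## Task

The tested pieces can go to scrap: carry the steel tray by its handle to the scrap box and tip it so that its three castings fall in, and put the flat aluminium strip lying on the bench in the scrap box too (in either order, or with the castings in the tray). Then stand the empty tray upright on the bench again, about where it stood, let go, and leave everything else on the bench where it is.

Things in the scene. Friction and masses are not known exactly. Their poses are not given: they have to be found in the camera images.
- tray: Bare sheet-steel scoop tray, 216 mm long (own x -100 to +116 mm), 138 mm wide over the handle straps, about 0.3 kg. Origin: centre of its underside, z up. Floor 3 mm; side and rear (-x) walls 45 mm high, 3 mm thick; 124 mm wide inside. No wall at the front (+x): from x = 75 mm the floor rises at 12 degrees to a pouring lip. A fixed grey handle bar bridges its middle (see tray_grip).
- tray_grip (a point): Centre of the handle bar, 110 mm above the tray's underside at tray x = y = 0; axes as the tray's. A flat blade along tray y, 12 mm thick, 32 mm high, 130 mm free between 24 mm wide side straps (tops 112 mm high). It leans 25 degrees, upper edge towards tray -x: a square grasp on its flat faces points the fingers along tray (sin 25, 0, -cos 25), gripper over the tray's rear.
- tray_lip (a point): Middle of the tray's pouring lip edge: tray x = 115 mm, y = 0, 10 mm above the tray's underside.
- angle_casting: Aluminium L-shaped casting, 60 x 36 x 32 mm, about 0.12 kg, in the rear half of the tray. Origin at its middle (16 mm above its underside).
- stepped_casting: Aluminium stepped casting, 62 x 34 x 28 mm, about 0.13 kg, in the rear half of the tray. Origin at its middle (14 mm above its underside).
- round_casting: Aluminium round slug, 48 mm across, 34 mm high, about 0.14 kg, standing in the tray's front half. Origin at its centre.
- strip: Flat aluminium test strip, 90 mm (own x) x 30 mm (own y) x 7 mm thick, lying on the bench. Origin at its centre.
- scrap_box: Open-topped grey sheet-metal box fixed to the bench, 250 mm (own x) x 200 mm (own y), walls and floor 5 mm, rim 120 mm above the bench. Origin: centre of its underside. Only its +y wall, away from the tray, is carried up to 200 mm as a back plate. A side lip trim makes it 268 mm over all in x.
- bottle: Bystander, leave alone: white plastic bottle, 66 mm across, 150 mm tall, standing. Origin: centre of its underside (lengthwise along own x).
- jar: Bystander, leave alone: brown glass jar with black lid, 64 mm across, 75 mm tall. Origin: centre of its underside (lengthwise along own x).
- caliper: Bystander, leave alone: digital caliper lying flat, 215 mm long, up to 14 mm high. Origin: centre of its underside (lengthwise along own x).
- mouse: Bystander, leave alone: black computer mouse, 105 x 60 x 34 mm. Origin: centre of its underside (lengthwise along own x).
- screwdriver: Bystander, leave alone: screwdriver lying flat. Origin: centre of its underside (lengthwise along own x).
- tape_roll: Bystander, leave alone: cardboard tape roll, 92 mm across, 24 mm high, lying flat. Origin: centre of its underside (lengthwise along own x).
Not all that is in view belongs to the job. What is shaped like the stepped_casting but brown is not meant. What is shaped like the angle_casting but purple is not meant.

How it is judged:
By the outcome, as a careful person would: the job done as asked, in the order asked, and still so for the second after the job is handed in, with the robot touching nothing.
It also fails if it takes over 72 s, if anything falls off the work surface, if the arm or the gripper's body presses on something with over 40 N, if the wrist force passes 120 N, or if a joint passes its speed limit or range.

## Working session

There is one attempt and no reset: what is moved stays moved. The work goes in short steps, Python scripts to look and compute and a shell command to move; the robot and the scene stay as the last step left them, time stands still between calls to the robot, and variables do not carry over. Pictures are saved under pics/ and viewed, at most 10 in all, crops included, and the job is handed in when it is done.

```bash
mkdir -p pics; ls; cat > h.py <<'E'
import numpy as np, cv2
from workcell import r
def cam(n):
    c=r.get_calibration(n); R=np.array(c["attitude"],float)
    if R.shape!=(3,3): R=cv2.Rodrigues(R)[0] if R.size==3 else R
    return c,R,np.array(c["origin"],float)
def ray(n,u,v):
    c,R,o=cam(n); d=R@np.array([(u-c["cx"])/c["fx"],(v-c["cy"])/c["fy"],1]); return o,d
def onz(n,u,v,z):
    o,d=ray(n,u,v); return o+d*(z-o[2])/d[2]
def proj(n,p):
    c,R,o=cam(n); q=R.T@(np.array(p)-o); return c["cx"]+c["fx"]*q[0]/q[2], c["cy"]+c["fy"]*q[1]/q[2]
def tri(ps,):  # [(cam,u,v),..] -> point, residual mm
    A=np.zeros((3,3));b=np.zeros(3);L=[]
    for n,u,v in ps:
        o,d=ray(n,u,v);d=d/np.linalg.norm(d);P=np.eye(3)-np.outer(d,d);A+=P;b+=P@o;L.append((P,o))
    x=np.linalg.solve(A,b); return x,[1000*np.linalg.norm(P@(x-o)) for P,o in L]
E
python3 - <<'E'
from h import *
for n in("scene","top"):
    print(r.get_calibration(n)); cv2.imwrite(f"pics/{n}0.png",r.read_camera(n))
print(r.state())
E
```

```text
pics
{'fx': 451.47587434149864, 'fy': 451.47587434149864, 'cx': 283.880559115029, 'cy': 201.79010942608144, 'origin': array([ 1.05973617, -0.59764434,  0.89735254]), 'attitude': array([-2.20871246, -0.80133397,  0.32774966])}
{'fx': 464.767884784645, 'fy': 464.767884784645, 'cx': 286.0949108982771, 'cy': 221.8807502226805, 'origin': array([0.32891498, 0.02494899, 1.40072109]), 'attitude': array([-2.15176897,  2.13560217, -0.16111662])}
{'clock': 0.1, 'q': array([ 1.14080216,  0.41179706, -0.01270123,  1.59695939,  0.00560806,
        1.13427968, -0.08222248]), 'qd': array([-2.99784701e-03, -4.15248076e-04,  7.78829211e-05, -2.45609472e-03,
        1.65499969e-03, -1.44169475e-04, -1.36059940e-03]), 'tau': array([ 1.77239894e-03, -5.89103186e+01,  6.43372424e-01, -2.91715336e+01,
       -5.38233400e-02,  1.44893769e-02,  4.52003815e-05]), 'ee_pos': array([ 0.22101738, -0.58413606,  0.22190785]), 'tcp_rot': array([-3.08899318e+00, -5.64958366e-01,  5.67649183e-04]), 'contact_force': array([-0.4166654 ,  0.77637815, -0.60679914]), 'torque': array([ 0.04036402, -0.01447347, -0.03490235]), 'gripper_force': 0.0, 'width': 1.0021713148389988}
```

View pics/scene0.png

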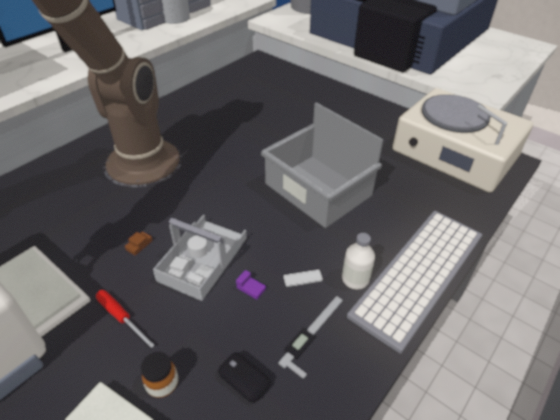

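View pics/top0.png

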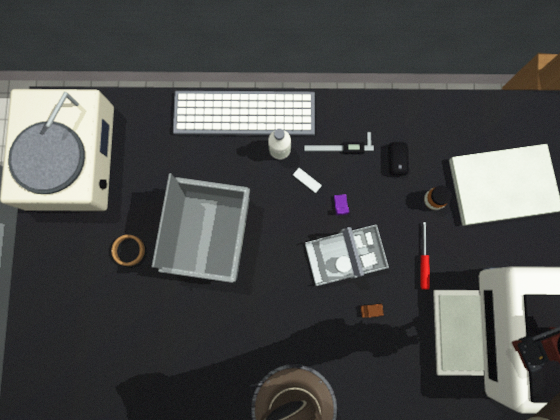

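The top view shows the tray at (346,255) with its lip to the left, towards the box at (203,228). The strip is white and the only one of its kind, at (307,180) in the top view and (303,278) in the scene view. The brown stepped piece at (372,311) and the purple L at (341,204) are decoys lying outside the tray. The three pieces meant are the grey ones inside it.

```bash
python3 - <<'E'
from h import *
t=cv2.imread("pics/top0.png");s=cv2.imread("pics/scene0.png")
a=cv2.resize(t[160:300,290:400],None,fx=4,fy=4,interpolation=cv2.INTER_CUBIC)
b=cv2.resize(s[205:305,145:335],None,fx=4,fy=4,interpolation=cv2.INTER_CUBIC)
cv2.imwrite("pics/c_top.png",a);cv2.imwrite("pics/c_sc.png",b)
for n,im in(("top",t),("scene",s)):
    g=im.min(2); m=(im.min(2)>60).astype(np.uint8)
    cs,_=cv2.findContours(m,cv2.RETR_EXTERNAL,cv2.CHAIN_APPROX_NONE)
    for c in cs:
        A=cv2.contourArea(c)
        if 120<A<9000: print(n,A,[np.round(x,1) for x in cv2.minAreaRect(c)])
E
```

```text
top 1253.0 [array([302.1, 390.1]), array([76.8, 48.4]), np.float64(11.7)]
top 3432.0 [array([346. , 253.6]), array([51., 76.]), np.float64(75.1)]
top 8114.0 [array([201.4, 228.9]), array([86.6, 99.4]), np.float64(10.1)]
top 305.0 [array([306.7, 179.7]), array([30.5, 11.1]), np.float64(38.7)]
top 225.0 [array([323., 148.]), array([ 6., 38.]), np.float64(90.0)]
top 6945.0 [array([504.9, 184.1]), array([ 70.3, 104.8]), np.float64(81.9)]
top 6490.0 [array([243.5, 124.5]), array([141.1,  68.3]), np.float64(0.5)]
top 141.5 [array([547.,  61.]), array([14., 18.]), np.float64(90.0)]
scene 1824.0 [array([108. , 399.5]), array([39., 90.]), np.float64(90.0)]
scene 361.0 [array([163.3, 386.6]), array([24.5, 38.1]), np.float64(64.9)]
scene 369.5 [array([292.8, 367.2]), array([32.5, 17.7]), np.float64(45.0)]
scene 160.0 [array([299.7, 341.3]), array([10.5, 17.8]), np.float64(40.6)]
scene 229.0 [array([138.5, 332.5]), array([42.4,  5.7]), np.float64(45.0)]
scene 189.5 [array([252.3, 286.6]), array([18.9, 13.4]), np.float64(31.0)]
scene 7590.0 [array([ 16.9, 321.1]), array([ 93.8, 143.9]), np.float64(36.4)]
scene 6203.0 [array([204.4, 263.5]), array([ 98.5, 100. ]), np.float64(19.1)]
scene 846.0 [array([449. ,  14.5]), array([29., 64.]), np.float64(90.0)]
scene 358.5 [array([61.5, 12.5]), array([25., 59.]), np.float64(90.0)]
```

View pics/c_top.png

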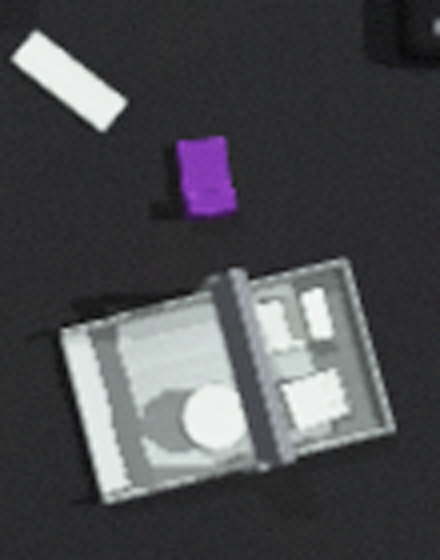

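View pics/c_sc.png

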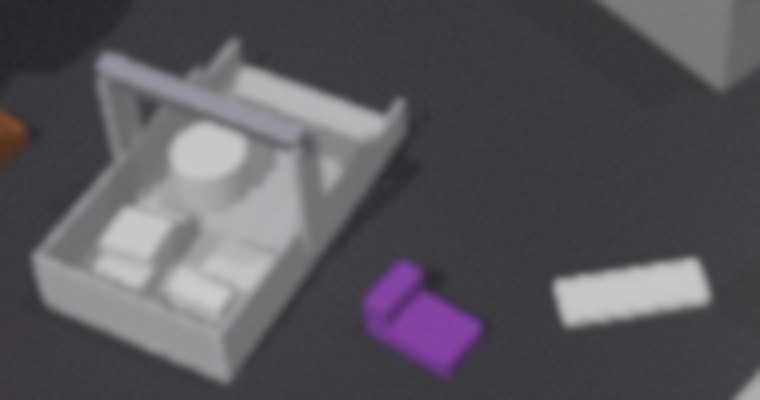

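```bash
python3 - <<'E'
from h import *
np.set_printoptions(precision=4,suppress=True)
T=lambda u,v:(290+u/4,160+v/4); S=lambda u,v:(145+u/4,205+v/4)
for a in [(345,260),(395,432)]: print("rear rim",onz("top",*T(*a),.045))
for a in [(62,328),(105,502)]: print("lip",onz("top",*T(*a),.012))
print("rear rim R tri",tri([("top",*T(345,260)),("scene",*S(228,365-26))]))
for t,s in (((240,270),(300,130)),((283,463),(103,60))): print("bar top",tri([("top",*T(*t)),("scene",*S(*s))]))
for n in("top","scene"):
    im=cv2.imread(f"pics/{n}0.png"); m=(im.min(2)>60).astype(np.uint8)
    cs,_=cv2.findContours(m,cv2.RETR_EXTERNAL,cv2.CHAIN_APPROX_NONE)
    c=min(cs,key=lambda c:0 if False else np.hypot(*(np.array(cv2.minAreaRect(c)[0])-((306.7,179.7) if n=="top" else (303,278)))))
    M=cv2.moments(c);ctr=(M["m10"]/M["m00"],M["m01"]/M["m00"]);print(n,"strip",ctr,onz(n,*ctr,.007))
    box=cv2.boxPoints(cv2.minAreaRect(c)); P=np.array([onz(n,*b,.007) for b in box]);e=[P[1]-P[0],P[2]-P[1]];l=max(e,key=np.linalg.norm);print([np.linalg.norm(x) for x in e],"yaw",np.degrees(np.arctan2(l[1],l[0])))
    if n=="top": k=ctr
    else: print(tri([("top",*k),("scene",*ctr)]))
im=cv2.imread("pics/top0.png"); m=(im.min(2)>60).astype(np.uint8)
cs,_=cv2.findContours(m,cv2.RETR_EXTERNAL,cv2.CHAIN_APPROX_NONE)
c=[c for c in cs if 7500<cv2.contourArea(c)<9000][0]; b=cv2.approxPolyDP(c,4,True)[:,0]; print([(tuple(p),onz("top",*p,.12)) for p in b])
R=cv2.Rodrigues(np.array(r.state()["tcp_rot"]))[0]; print(R, "closing dir yaw",np.degrees(np.arctan2(R[1,1],R[0,1])))
E
```

```text
rear rim [ 0.5262 -0.2404  0.045 ]
rear rim [ 0.4002 -0.2741  0.045 ]
lip [ 0.4778 -0.0333  0.012 ]
lip [ 0.3487 -0.0653  0.012 ]
rear rim R tri (array([ 0.5298, -0.2384,  0.0384]), [np.float64(4.261104777170903), np.float64(4.261104777170896)])
bar top (array([ 0.5091, -0.149 ,  0.1263]), [np.float64(3.4663597461842883), np.float64(3.466359746184481)])
bar top (array([ 0.3752, -0.1795,  0.1192]), [np.float64(1.1378161290283209), np.float64(1.1378161290283346)])
top strip (306.71857923497265, 179.66065573770493) [ 0.671  -0.0371  0.007 ]
[np.float64(0.03485306989269442), np.float64(0.09440173558315185)] yaw -129.1441757443931Traceback (most recent call last):
  File "<stdin>", line 12, in <module>
ZeroDivisionError: float division by zero
```

```bash
python3 - <<'E'
from h import *
np.set_printoptions(precision=4,suppress=True)
print("strip",tri([("top",306.72,179.66),("scene",303,278)]),onz("scene",303,278,.007))
im=cv2.imread("pics/top0.png"); m=(im.min(2)>60).astype(np.uint8)
cs,_=cv2.findContours(m,cv2.RETR_EXTERNAL,cv2.CHAIN_APPROX_NONE)
c=[c for c in cs if 7500<cv2.contourArea(c)<9000][0]; b=cv2.approxPolyDP(c,4,True)[:,0]
for p in b: print(p,onz("top",*p,.12),onz("top",*p,.2))
for p in [(263,154),(331,217),(381,166)]: print("scene rim",onz("scene",*p,.12))
R=cv2.Rodrigues(np.array(r.state()["tcp_rot"]))[0]; print(R, "closing dir yaw",np.degrees(np.arctan2(R[1,1],R[0,1])))
E
```

```text
strip (array([ 0.6729, -0.0368,  0.0013]), [np.float64(0.7423702766478798), np.float64(0.7423702766479852)]) [ 0.6758 -0.0398  0.007 ]
[169 173] [0.6596 0.3579 0.12  ] [0.6389 0.3371 0.2   ]
[151 266] [0.3968 0.3955 0.12  ] [0.3926 0.3723 0.2   ]
[160 272] [0.3806 0.37   0.12  ] [0.3774 0.3484 0.2   ]
[235 281] [0.3576 0.1638 0.12  ] [0.3559 0.1551 0.2   ]
[249 188] [0.6179 0.1306 0.12  ] [0.5999 0.124  0.2   ]
scene rim [0.3724 0.1594 0.12  ]
scene rim [0.6643 0.0783 0.12  ]
scene rim [0.655 0.33  0.12 ]
[[ 0.9353  0.3539 -0.0006]
 [ 0.3539 -0.9353  0.0013]
 [-0.0001 -0.0014 -1.    ]] closing dir yaw -69.2709977224954
```

The strip lies at about (0.672, -0.037) with its long axis at 51°. The tray's yaw is about 103° and its grip is at about (0.440, -0.161). The box's near rim is centred at (0.488, 0.147) with yaw -7°. I'll do the strip first.

```bash
python3 -m jog '[[[0.056,0.068,0,5,-1],[0.1,0.12,0,10,-1],[0.15,0.18,0,15,-1],[0.2,0.24,0,20,-1],[0.25,0.3,0,25,-1],[0.29,0.35,0,30,-1],[0.33,0.4,0,30,-1],[0.37,0.45,0,30,-1]]]'; python3 -m jog '[[[0.04,0.05,-0.02,0,-1],[0.081,0.097,-0.07,0,-1],[0.081,0.097,-0.12,0,-1],[0.081,0.097,-0.15,0,-1],[0.081,0.097,-0.15,0,-1]]]'
```

```text
clock: 1.1
ee_pos: [0.5402, -0.1973, 0.2225]
tcp_rot: [-2.839, -1.345, 0.001]
contact_force: [0.1, -0.6, -0.3]
width: 1.003
gripper_force: 0.0
clock: 1.72
ee_pos: [0.6181, -0.1014, 0.0695]
tcp_rot: [-2.835, -1.345, 0.008]
contact_force: [-0.1, 0.4, 0.6]
width: 1.001
gripper_force: 0.0
```

```bash
python3 -m jog '[[[0.03,0.035,0,0,-1],[0.054,0.065,0,0,-1],[0.054,0.065,-0.03,0,-1],[0.054,0.065,-0.055,0,-1],[0.054,0.065,-0.066,0,-1],[0.054,0.065,-0.066,0,-1]]]'; python3 - <<'E'
from h import *
cv2.imwrite("pics/s1.png",cv2.resize(r.read_camera("scene")[200:330,220:380],None,fx=4,fy=4))
E
```

```text
clock: 2.48
ee_pos: [0.6747, -0.0373, 0.0074]
tcp_rot: [2.839, 1.345, 0.0]
contact_force: [-0.4, -0.4, 0.6]
width: 1.004
gripper_force: 0.0
```

View pics/s1.png

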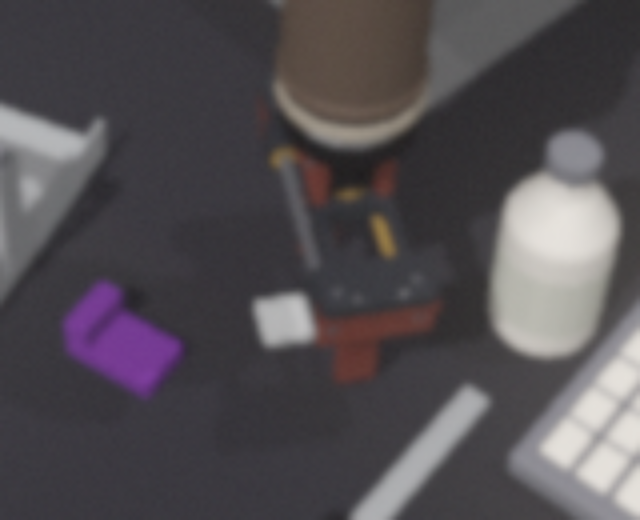

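The gripper straddles the strip, whose free end shows at crop (285,320). I'll close and lift.

```bash
python3 -m jog '[[[0,0,-0.004,0,-1],[0,0,-0.004,0,1],[0,0,-0.004,0,1],[0,0,-0.004,0,1],[0,0,-0.004,0,1],[0,0,-0.004,0,1],[0,0,-0.004,0,1],[0,0,0.02,0,1]]]'; python3 -m jog '[[[0,0,0.05,0,1],[0,0,0.11,0,1],[0,0,0.17,0,1],[0,0,0.2,0,1],[-0.03,0.05,0.2,0,1],[-0.07,0.09,0.2,0,1],[-0.1,0.13,0.2,0,1],[-0.13,0.17,0.2,0,1]]]'
```

```text
clock: 3.52
ee_pos: [0.6727, -0.0369, 0.0248]
tcp_rot: [-2.837, -1.345, 0.006]
contact_force: [0.5, -0.3, 0.5]
width: 0.335
gripper_force: 30.0
clock: 4.53
ee_pos: [0.5431, 0.1343, 0.2268]
tcp_rot: [2.838, 1.346, 0.0]
contact_force: [0.9, 1.4, -0.4]
width: 0.335
gripper_force: 30.0
```

```bash
python3 -m jog '[[[-0.025,0.05,0,0,1],[-0.04,0.09,0,0,1],[-0.04,0.09,-0.05,0,1],[-0.04,0.09,-0.085,0,1],[-0.04,0.09,-0.085,0,1],[-0.04,0.09,-0.085,0,-1],[-0.04,0.09,-0.085,0,-1],[-0.04,0.09,-0.085,0,-1]]]'; python3 -m jog '[[[0,0,0.05,0,-1],[0,0,0.1,0,-1],[0,-0.05,0.1,10,-1],[0,-0.1,0.1,20,-1],[0,-0.15,0.1,30,-1],[0,-0.2,0.1,40,-1],[-0.02,-0.26,0.1,40,-1],[-0.03,-0.32,0.1,40,-1]]]'; python3 - <<'E'
from h import *
R=cv2.Rodrigues(np.array(r.state()["tcp_rot"]))[0]; print("closing yaw",np.degrees(np.arctan2(R[1,1],R[0,1])),"approach",R[:,2])
t=r.read_camera("top");cv2.imwrite("pics/t2.png",cv2.resize(t[160:300,140:330],None,fx=4,fy=4))
E
```

```text
clock: 5.52
ee_pos: [0.5051, 0.2233, 0.1429]
tcp_rot: [2.839, 1.345, 0.003]
contact_force: [1.8, -0.3, -0.9]
width: 0.634
gripper_force: 0.0
clock: 6.52
ee_pos: [0.4737, -0.0986, 0.2425]
tcp_rot: [2.206, 2.235, 0.001]
contact_force: [1.6, -0.3, 1.1]
width: 0.998
gripper_force: 0.0
closing yaw 0.7500487005432868 approach [ 1.42868358e-03 -4.73178035e-04 -9.99998867e-01]
```

View pics/t2.png

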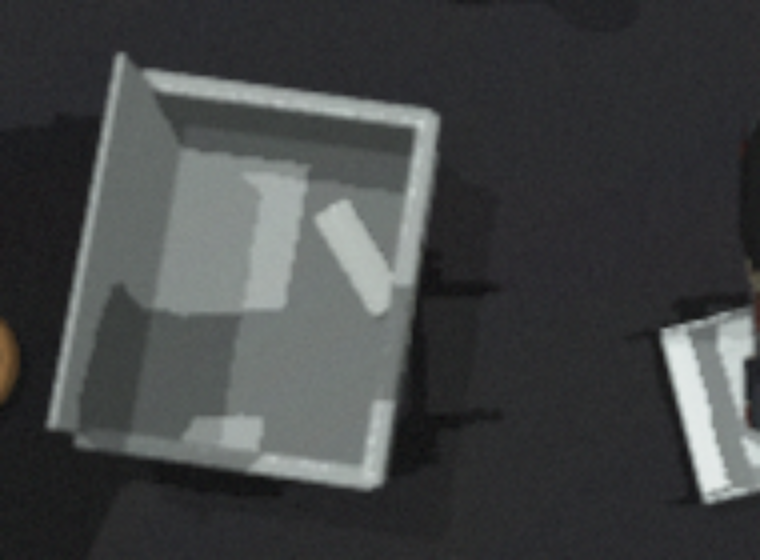

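The strip lies in the box, at crop (355,255). The tray is next. I'll turn the fingers to close along the tray's long axis and come down to the top edge of the leaning blade. With the tool vertical, a shallow pinch there leaves the loaded tray nearly level.

```bash
python3 -m jog '[[[-0.01,-0.02,0,-10,-1],[-0.033,-0.067,0,-20,-1],[-0.033,-0.067,0,-30,-1],[-0.033,-0.067,0,-40,-1],[-0.033,-0.067,0,-50,-1],[-0.033,-0.067,0,-60,-1],[-0.033,-0.067,0,-70,-1],[-0.033,-0.067,0,-77.5,-1]]]'; python3 -m jog '[[[0,0,0,0,-1],[0,0,0,0,0.1]]]';python3 - <<'E'
from h import *
R=cv2.Rodrigues(np.array(r.state()["tcp_rot"]))[0]; print("closing yaw",np.degrees(np.arctan2(R[1,1],R[0,1])),r.state()["q"])
E
```

```text
clock: 7.58
ee_pos: [0.4417, -0.1636, 0.2423]
tcp_rot: [3.121, 0.354, 0.002]
contact_force: [1.2, -0.0, 0.5]
width: 0.999
gripper_force: 0.0
clock: 7.82
ee_pos: [0.4415, -0.1637, 0.242]
tcp_rot: [3.12, 0.367, 0.001]
contact_force: [0.2, -0.0, 0.6]
width: 0.919
gripper_force: 0.0
closing yaw -76.59398404849634 [ 0.46358841  0.14169481 -0.23425982  1.91721871  0.03717573  1.08620591
 -1.12252995]
```

```bash
python3 -m jog '[[[0,-0.002,-0.05,0,0.1],[0,-0.002,-0.1,0,0.1],[0,-0.002,-0.124,0,0.1],[0,-0.002,-0.124,0,0.1],[0,-0.002,-0.124,0,0.1]]]'; python3 -m jog '[[[0,0,0,0,0.3],[0,0,0,0,0.4],[0,0,0,0,0.5],[0,0,0,0,0.55],[0,0,0,0,0.6],[0,0,0,0,0.6]]]'
```

```text
clock: 8.45
ee_pos: [0.4422, -0.166, 0.1187]
tcp_rot: [3.12, 0.363, 0.002]
contact_force: [-0.3, 1.1, 1.1]
width: 0.449
gripper_force: 0.0
clock: 9.2
ee_pos: [0.4413, -0.1652, 0.1176]
tcp_rot: [-3.12, -0.363, 0.0]
contact_force: [-0.7, 3.1, 2.2]
width: 0.203
gripper_force: 2.2
```

```bash
python3 -m jog '[[[0,0,0,0,0.63],[0,0,0,0,0.63]]]'; python3 -m jog '[[[0,0,0,0,0.67],[0,0,0,0,0.67]]]'
```

```text
clock: 9.45
ee_pos: [0.4413, -0.1651, 0.1176]
tcp_rot: [-3.12, -0.363, 0.001]
contact_force: [-1.9, 4.3, 3.2]
width: 0.189
gripper_force: 2.8
clock: 9.7
ee_pos: [0.4413, -0.1654, 0.1176]
tcp_rot: [-3.12, -0.362, 0.0]
contact_force: [-1.0, 4.5, 3.2]
width: 0.165
gripper_force: 6.3
```

```bash
python3 -m jog '[[[0,0,0,0,0.72],[0,0,0,0,0.72]]]'; python3 -m jog '[[[0,0,0,0,1],[0,0,0,0,1],[0,0,0,0,1]]]'
```

```text
clock: 9.95
ee_pos: [0.4415, -0.1658, 0.1176]
tcp_rot: [3.121, 0.362, 0.0]
contact_force: [-0.1, 3.2, 1.2]
width: 0.151
gripper_force: 28.8
clock: 10.32
ee_pos: [0.4415, -0.166, 0.1176]
tcp_rot: [3.121, 0.362, 0.0]
contact_force: [0.7, 3.5, -0.7]
width: 0.155
gripper_force: 28.8
```

```bash
python3 -m jog '[[[0,0,0.003,0,1],[0,0,0.006,0,1],[0,0,0.01,0,1],[0,0,0.015,0,1],[0,0,0.02,0,1],[0,0,0.02,0,1]]]'; python3 - <<'E'
from h import *
a=r.read_camera("scene")[180:310,120:290]
cv2.imwrite("pics/s3.png",cv2.resize(a,None,fx=4,fy=4))
E
```

```text
clock: 11.08
ee_pos: [0.4417, -0.166, 0.1382]
tcp_rot: [3.12, 0.362, 0.001]
contact_force: [0.3, 0.1, -7.3]
width: 0.153
gripper_force: 27.5
```

View pics/s3.png

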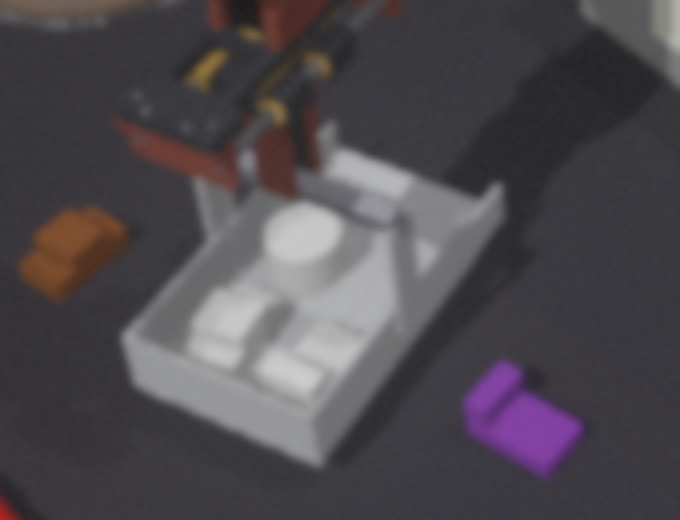

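The tray is clear of the bench (7.3 N on the wrist, so all its load) and nearly level. All three castings are inside: the slug at crop (300,240), the other two at (230,325) and (310,360). I'll lift it high and turn it so the lip faces the near wall. The tall back plate then serves as a fulcrum under the tray's floor.

```bash
python3 -m jog '[[[0,0,0.02,0,1],[0,0,0.05,0,1],[0,0,0.085,0,1],[0,0,0.12,0,1],[0,0,0.155,0,1],[0,0,0.19,0,1],[0,0,0.215,0,1],[0,0,0.225,0,1]]]'; python3 -m jog '[[[0,0,0,3,1],[0,0.005,0,9,1],[0,0.015,0,16,1],[0,0.03,0,24,1],[0,0.05,0,32,1],[0,0.07,0,40,1],[0,0.085,0,46,1],[0,0.09,0,50,1]]]';  python3 - <<'E'
from h import *
print(r.state()["q"])
a=r.read_camera("scene")
cv2.imwrite("pics/s4.png",cv2.resize(a[60:300,140:400],None,fx=2.2,fy=2.2))
E
```

```text
clock: 12.12
ee_pos: [0.4416, -0.1659, 0.3637]
tcp_rot: [3.12, 0.362, 0.002]
contact_force: [-0.9, -0.3, -7.7]
width: 0.153
gripper_force: 27.6
clock: 13.12
ee_pos: [0.4408, -0.0746, 0.3615]
tcp_rot: [-2.67, -1.652, 0.002]
contact_force: [0.1, 0.1, -7.6]
width: 0.155
gripper_force: 27.7
[ 0.39835998  0.02528772 -0.34330282  1.7622715   0.00809522  1.35742045
 -0.409328  ]
```

View pics/s4.png

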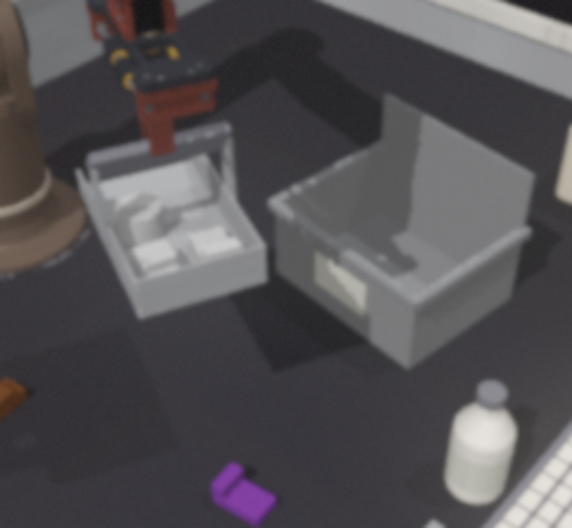

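The tray hangs level with its load settled; the slug is at crop (140,215) and the two others at (155,252) and (215,243). I'll carry on turning.

```bash
python3 -m jog '[[[0.005,0.005,0,4,1],[0.02,0.015,0,11,1],[0.035,0.03,0,19,1],[0.05,0.045,0,27,1],[0.06,0.06,0,35,1],[0.07,0.075,0,43,1],[0.07,0.09,0,50,1],[0.07,0.1,0,54,1]]]'; python3 -m jog '[[[0,0.01,0.01,4,1],[0,0.03,0.02,11,1],[0,0.055,0.02,19,1],[0,0.085,0.02,27,1],[0,0.115,0.02,35,1],[0,0.145,0.02,43,1],[0,0.17,0.02,50,1],[0,0.185,0.02,54,1]]]';  python3 - <<'E'
from h import *
s=r.state();print(s["q"]);R=cv2.Rodrigues(np.array(s["tcp_rot"]))[0]; print("yaw",np.degrees(np.arctan2(R[1,1],R[0,1])))
E
```

```text
clock: 14.18
ee_pos: [0.511, 0.0247, 0.3614]
tcp_rot: [-1.632, -2.682, 0.001]
contact_force: [0.3, 0.4, -8.4]
width: 0.148
gripper_force: 28.6
clock: 15.18
ee_pos: [0.511, 0.21, 0.3816]
tcp_rot: [-0.236, -3.131, 0.0]
contact_force: [-0.8, 0.1, -6.4]
width: 0.144
gripper_force: 28.3
[ 0.08232037  0.26897802 -0.71335516  1.48769378  0.17517438  1.4516579
  0.78628285]
yaw 81.39038644125337
```

```bash
python3 -m jog '[[[0,0.02,0,1,1],[0,0.05,0,1,1],[0,0.08,0,1,1],[0,0.101,0,1,1],[0,0.101,-0.02,1,1],[0,0.101,-0.04,1,1],[0,0.101,-0.05,1,1],[0,0.101,-0.05,1,1]]]'; python3 -m jog '[[[0,0,-0.005,0,1],[0,0,-0.01,0,1]]]'; python3 -m jog '[[[0,0,-0.004,0,1],[0,0,-0.004,0,1]]]'
```

```text
clock: 16.18
ee_pos: [0.5114, 0.3098, 0.3321]
tcp_rot: [-0.215, -3.133, 0.001]
contact_force: [-0.2, 0.4, -6.8]
width: 0.141
gripper_force: 29.5
clock: 16.42
ee_pos: [0.5116, 0.3103, 0.323]
tcp_rot: [0.213, 3.133, 0.001]
contact_force: [0.1, -0.1, -7.5]
width: 0.144
gripper_force: 29.4
clock: 16.68
ee_pos: [0.5113, 0.31, 0.3184]
tcp_rot: [-0.213, -3.134, 0.001]
contact_force: [-0.2, -0.1, -6.8]
width: 0.142
gripper_force: 29.4
```

```bash
python3 -m jog '[[[-0.003,-0.014,-0.007,0,1],[-0.005,-0.027,-0.0145,0,1],[-0.007,-0.04,-0.025,0,1],[-0.009,-0.052,-0.036,0,1]]]'; python3 -m jog '[[[-0.001,-0.01,-0.015,0,1],[-0.002,-0.021,-0.031,0,1]]]';
```

```text
clock: 17.18
ee_pos: [0.5027, 0.2572, 0.2826]
tcp_rot: [0.214, 3.133, 0.001]
contact_force: [0.3, 0.4, 1.4]
width: 0.133
gripper_force: 31.0
clock: 17.42
ee_pos: [0.5004, 0.2356, 0.251]
tcp_rot: [0.214, 3.134, -0.001]
contact_force: [0.4, -0.9, 0.1]
width: 0.142
gripper_force: 33.1
```

```bash
python3 -m jog '[[[-0.001,-0.005,-0.017,0,1],[-0.002,-0.01,-0.034,0,1],[-0.002,-0.012,-0.046,0,1],[-0.002,-0.014,-0.058,0,1],[-0.002,-0.014,-0.058,0,1]]]'; python3 - <<'E'
from h import *
a=r.read_camera("scene");b=r.read_camera("top")
a=cv2.resize(a[60:260,220:420],None,fx=2,fy=2);b=cv2.resize(b[150:300,130:280],(400,400))
cv2.imwrite("pics/s5.png",np.hstack([a,b]))
E
```

```text
clock: 18.05
ee_pos: [0.498, 0.2232, 0.1928]
tcp_rot: [-0.212, -3.133, 0.0]
contact_force: [-0.4, -0.0, 0.4]
width: 0.007
gripper_force: 0.0
```

View pics/s5.png

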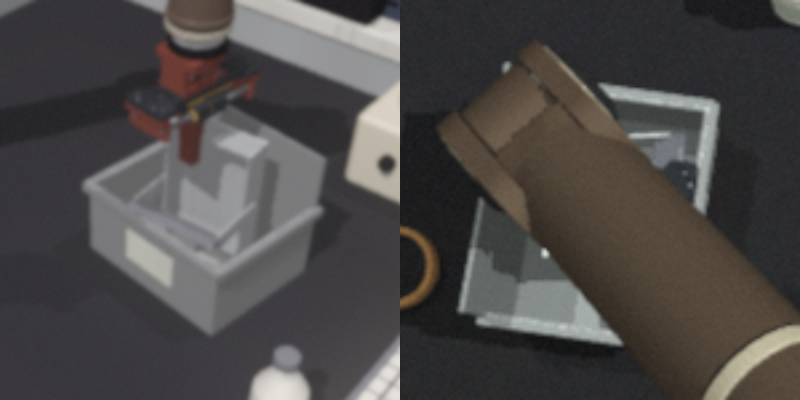

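The tray slipped out of the pinch at full tilt. It now stands on its lip inside the box, underside against the back plate, with the bar towards the near wall (left crop (180,225)). I'll clear the arm away and measure before regrasping.

```bash
python3 -m jog '[[[0,0,0.05,0,1],[0,0,0.1,0,1],[0,0,0.15,0,1],[0,-0.06,0.15,0,-1],[0,-0.12,0.15,0,-1],[0,-0.18,0.15,0,-1],[0,-0.24,0.15,0,-1],[0,-0.3,0.15,0,-1]]]'; python3 - <<'E'
from h import *
a=r.read_camera("scene");b=r.read_camera("top");cv2.imwrite("pics/sf.png",a);cv2.imwrite("pics/tf.png",b)
a=cv2.resize(a[90:225,255:390],(400,400),interpolation=cv2.INTER_CUBIC);b=cv2.resize(b[165:290,145:270],(400,400),interpolation=cv2.INTER_CUBIC)
cv2.imwrite("pics/s6.png",np.hstack([a,b]))
E
```

```text
clock: 19.15
ee_pos: [0.4985, -0.0784, 0.3447]
tcp_rot: [0.212, 3.132, -0.001]
contact_force: [1.3, -0.5, -0.3]
width: 0.537
gripper_force: 0.0
```

View pics/s6.png

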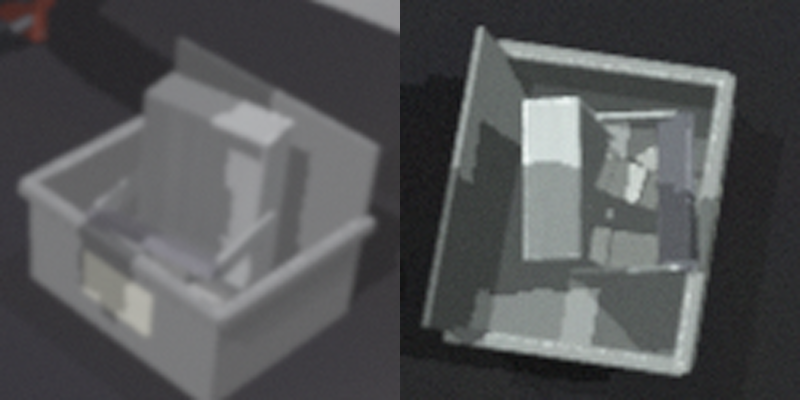

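This was the last view. The tray stands on end in the box with its rear wall on top, at right crop (522–582, 98–260). The bar is close to the near wall at (677,190), and the castings lie on the box floor at about (625,165) and (635,245). I'll triangulate the upturned rear end so I can clamp it across.

```bash
python3 - <<'E'
from h import *
np.set_printoptions(precision=4,suppress=True)
T=lambda u,v:("top",145+(u-400)/3.2,165+v/3.2); S=lambda u,v:("scene",255+u/2.963,90+v/2.963)
for t,s in (((522,98),(293,122)),((582,97),(265,140)),((583,258),(147,92)),((525,260),(185,73))):
    print("rear",tri([T(*t),S(*s)]),onz(*T(*t),.215))
for t,s in (((695,268),(80,235)),((690,112),(210,278))): print("bar",tri([T(*t),S(*s)]),onz(*T(*t),.12))
print("bar left",[onz(*T(u,v),.11) for u,v in((658,112),(658,268))])
print("near wall inner",onz(*T(716,100),.12),onz(*T(676,355),.12), "plate top",onz(*T(482,28),.2),onz(*T(427,325),.2))
E
```

```text
rear (array([0.575 , 0.2937, 0.2178]), [np.float64(0.868570093014055), np.float64(0.86857009301415)]) [0.5749 0.2937 0.215 ]
rear (array([0.5757, 0.2446, 0.2246]), [np.float64(2.087669873003776), np.float64(2.087669873003642)]) [0.5761 0.245  0.215 ]
rear (array([0.4471, 0.2415, 0.2199]), [np.float64(3.8414509362708245), np.float64(3.8414509362708897)]) [0.4447 0.2396 0.215 ]
rear (array([0.4486, 0.2913, 0.2158]), [np.float64(7.92499584060689), np.float64(7.924995840606951)]) [0.4428 0.286  0.215 ]
bar (array([0.4457, 0.1596, 0.1035]), [np.float64(2.714385358588246), np.float64(2.714385358588292)]) [0.4461 0.1599 0.12  ]
bar (array([0.5835, 0.1678, 0.1217]), [np.float64(0.8632190576342678), np.float64(0.8632190576343522)]) [0.5832 0.1674 0.12  ]
bar left [array([0.585 , 0.1968, 0.11  ]), array([0.4468, 0.1931, 0.11  ])]
near wall inner [0.5941 0.1449 0.12  ] [0.3713 0.1744 0.12  ] plate top [0.6369 0.3327 0.2   ] [0.3912 0.366  0.2   ]
```

```bash
python3 -m jog '[[[0,0.06,0,5,-1],[0.01,0.12,0,10,-1],[0.01,0.18,0,10,-1],[0.01,0.24,0,10,-1],[0.01,0.3,0,10,-1],[0.011,0.344,0,10,-1],[0.011,0.344,-0.04,10,-1],[0.011,0.344,-0.05,10,-1]]]'; python3 -m jog '[[[0,0,-0.03,0,-1],[0,0,-0.06,0,-1],[0,0,-0.09,0,-1],[0,0,-0.103,0,-1],[0,0,-0.103,0,-0.2],[0,0,-0.103,0,-0.2],[0,0,-0.103,0,-0.2]]]'
```

```text
clock: 20.25
ee_pos: [0.5083, 0.2675, 0.2921]
tcp_rot: [0.064, -3.138, 0.002]
contact_force: [-1.1, -0.2, -0.2]
width: 0.996
gripper_force: 0.0
clock: 21.12
ee_pos: [0.5099, 0.2675, 0.1918]
tcp_rot: [-0.061, 3.139, 0.001]
contact_force: [-0.6, -0.9, -0.1]
width: 0.697
gripper_force: 0.0
```

```bash
python3 -m jog '[[[0,0,0,0,0],[0,0,0,0,0],[0,0,0,0,1],[0,0,0,0,1],[0,0,0,0,1],[0,0,0,0,1]]]'; python3 -m jog '[[[0,0,0.005,0,1],[0,0,0.01,0,1],[0,0,0.02,0,1],[0,0,0.03,0,1],[0,0,0.03,0,1]]]'
```

```text
clock: 21.88
ee_pos: [0.5095, 0.2674, 0.1909]
tcp_rot: [-0.061, 3.141, 0.001]
contact_force: [-0.2, 1.3, 3.8]
width: 0.505
gripper_force: 30.0
clock: 22.5
ee_pos: [0.5099, 0.2675, 0.2218]
tcp_rot: [-0.061, 3.139, 0.001]
contact_force: [0.7, 0.6, -3.6]
width: 0.508
gripper_force: 30.0
```

The clamp reads 44.5 mm and 3.6 N, so the tray is empty and held. I'll lift it out over the near wall and lean it, lip down, against the outside of that wall so the bar is free to grasp.

```bash
python3 -m jog '[[[0,0,0.03,0,1],[0,0,0.065,0,1],[0,0,0.1,0,1],[0,0,0.13,0,1],[0,-0.02,0.14,0,1],[0,-0.05,0.14,0,1],[0,-0.085,0.14,0,1],[0,-0.12,0.14,0,1]]]'; python3 -m jog '[[[0,-0.03,0,0,1],[0,-0.055,0,0,1],[0,-0.065,-0.02,0,1],[0,-0.065,-0.05,0,1],[0,-0.065,-0.085,0,1],[0,-0.065,-0.12,0,1],[0,-0.065,-0.15,0,1],[0,-0.065,-0.16,0,1]]]'
```

```text
clock: 23.5
ee_pos: [0.5091, 0.1461, 0.3605]
tcp_rot: [0.062, -3.141, 0.0]
contact_force: [0.6, -0.3, -4.4]
width: 0.506
gripper_force: 30.0
clock: 24.5
ee_pos: [0.5083, 0.0818, 0.199]
tcp_rot: [0.061, -3.138, 0.0]
contact_force: [-0.1, -0.3, -2.8]
width: 0.506
gripper_force: 30.0
```

```bash
python3 -m jog '[[[0,0,0,-5,1],[0,0,0,-9.5,1],[0,0,-0.005,-9.5,1],[0,0,-0.009,-9.5,1],[0,0,-0.009,-9.5,1]]]'; python3 -m jog '[[[0.001,0.01,-0.002,0,1],[0.003,0.02,-0.002,0,1],[0.004,0.03,-0.003,0,1],[0.004,0.03,-0.003,0,1]]]'; python3 -m jog '[[[0.001,0.01,-0.003,0,1],[0.003,0.02,-0.007,0,1],[0.004,0.03,-0.01,0,1],[0.004,0.03,-0.01,0,1]]]'
```

```text
clock: 25.12
ee_pos: [0.5092, 0.0821, 0.1914]
tcp_rot: [-0.198, -3.135, 0.0]
contact_force: [-0.4, -0.5, -2.5]
width: 0.51
gripper_force: 30.0
clock: 25.62
ee_pos: [0.5133, 0.1136, 0.1886]
tcp_rot: [-0.196, -3.135, -0.001]
contact_force: [-0.7, -0.1, -3.6]
width: 0.506
gripper_force: 30.0
clock: 26.12
ee_pos: [0.5196, 0.1439, 0.1821]
tcp_rot: [0.198, 3.129, 0.002]
contact_force: [-2.4, -0.3, 18.8]
width: 0.497
gripper_force: 30.0
```

```bash
python3 -m jog '[[[0,0,0.004,0,1],[0.001,0.008,0.003,0,1],[0.001,0.012,0.002,0,1],[0.001,0.012,0.002,0,1]]]'; python3 - <<'E'
from h import *
a=r.read_camera("scene");b=r.read_camera("top")
cv2.imwrite("pics/sg.png",a);cv2.imwrite("pics/tg.png",b)
print(r.state()["torque"])
g=cv2.cvtColor(b,cv2.COLOR_BGR2GRAY)[185:290:4,225:320:3]
for row in g: print("".join(" .:-=+*#%@"[min(9,v//26)] for v in row))
print()
g=cv2.cvtColor(a,cv2.COLOR_BGR2GRAY)[150:290:4,170:380:3]
for row in g: print("".join(" .:-=+*#%@"[min(9,v//26)] for v in row))
E
```

```text
clock: 26.62
ee_pos: [0.5188, 0.1518, 0.1806]
tcp_rot: [0.202, 3.135, -0.006]
contact_force: [-1.1, -7.5, 5.2]
width: 0.489
gripper_force: 30.0
[-1.96468283  0.00741891 -0.08855309]
---.----........................
:--::---:.......................
--:-::----......................
::-::::::-:.....................
::-::-:::::+***=-:..............
::::::---:::..:.::--==..........
::::::--::-:::.:.:===:..........
::::::::-::::::..--=+...........
::::::-:-:--:::..--=+...........
::::::::-:-:-:::.==-=...........
::::::::::::-::::--==...........
.:::::::::-::-::::-=:...........
.::::::::::-:--::::-............
..::::::::::----:::::...........
...:::::::::::-:::::::..........
+...:::::::::::--::::::.........
--..::::::::::-::::::::.........
==-...:::::::::::::::::::.......
===:...:::::::::::--::::::......
===*...:::::::::---:-:-::::.....
===#+...::::::::::::-:-:::::....
==+*=...:.:::::::::-:---:::::...
==**-......:::::::::::-::+***+..
**#*:......:::::::::-:*######**:
==*=......:.::::::::*####--:-::-
.............:::::+**#=:--:---::
............:::::***+:::----:-::

:::...::::::::::::::::::::
[... 1758 characters left out ...]
::::::::::::::::::::::::::::::::::::::::::::::::::*##%%%%#*::
::::::::::::::::::::::::::::::::::::::::::::::::::::::::::-#%%%%%%%#+:
::::::::::::::::::::::::::::::::::::::::::::::::::::::::::=#%%%%%%%#+:
::::::::::::::::::::::::::::::::::::::::::::::::::::::::::+##%%%%%%#-:
::::::::::::::::::::::::::::::::::::::::::::::::::::::::::+*######**::
::::::::::::::::::::::::::::::::::::::::::::::::::::::::::**#####**=::
::::::::::::::::::::::::---..::::::::::::::::::::::::::::-**###****-:-
:::::::::::::::::::::::---:::::::::::::::::::::::::::::::-***##***+--=
:::::::::::::::::::::::-::----::::::::::::::::::::::::::::+###****=-=+
:::::::::::::::::::::::---------:::::::::::::::::::::::::::=####*=-++%
```

```bash
python3 -m jog '[[[0.001,0.008,0,0,1],[0.002,0.014,-0.001,0,1],[0.003,0.02,-0.002,0,1],[0.003,0.02,-0.002,0,1]]]'; python3 -m jog '[[[0.001,0.008,-0.002,0,1],[0.002,0.014,-0.004,0,1],[0.003,0.02,-0.006,0,1],[0.003,0.02,-0.006,0,1]]]'; python3 - <<'E'
from h import *
b=r.read_camera("top")
cv2.imwrite("pics/th.png",b)
g=cv2.cvtColor(b,cv2.COLOR_BGR2GRAY)[185:290:4,225:320:3]
for row in g: print("".join(" .:-=+*#%@"[min(9,v//26)] for v in row))
E
```

```text
clock: 27.22
ee_pos: [0.5213, 0.1742, 0.1782]
tcp_rot: [-0.199, -3.135, 0.001]
contact_force: [0.4, -1.9, -0.8]
width: 0.441
gripper_force: 30.0
clock: 27.72
ee_pos: [0.5239, 0.1954, 0.1721]
tcp_rot: [-0.197, -3.134, -0.002]
contact_force: [-0.3, -0.3, -3.5]
width: 0.341
gripper_force: 30.0
--+=:...........................
--=*****=.......................
:::-::-*-.......................
:::::=+#:.....::=-..............
:::::-:::-+=---:-*:.............
-:::::::-:-=--==+*..............
:::::::::-###*--+*++:...........
:-:-:::::.#####:#*#-............
::-:-:::::=####:*#%.............
:::::-:::::-###:*%%.............
:::::::::::::#*=*%%.............
::::-:::::::::-+#%*.............
:::::::::::::::+#%+.............
::::::::::-:::::+%:.............
::::::::::::::::::..............
::::::::::::::-::::.............
::::::::::::::::::::............
.:::::::::::--:-:::::...........
..:::::::::::-::-::::::.........
...:::::::::::::::=****+:.......
=...::::::::::-:*####*+=+=......
==..:.::::::::**##=:::-:::=.....
==+....:::::-**#=::::::::::.....
**#*....:::=***::::--:::::::....
==*=......-+*=::::::-:::-::::...
.........:++-:::::::::-:::::::..
.........===::::::::::---::::::.
```

```bash
python3 -m jog '[[[0,0,-0.003,0,1],[0,0,-0.006,0,1],[0,0,-0.006,0,1]]]'; python3 -m jog '[[[0,0,0,0,0.2],[0,0,0,0,0],[0,0,0,0,-0.4],[0,0,0,0,-1],[0,0,0.03,0,-1],[0,0,0.09,0,-1],[0,0.03,0.15,0,-1],[0,0.09,0.18,0,-1]]]'; python3 -m jog '[[[0,0.06,0,0,-1],[0,0.12,0,0,-1],[0,0.12,0,0,-1]]]';  python3 - <<'E'
from h import *
a=r.read_camera("scene");b=r.read_camera("top")
cv2.imwrite("pics/si.png",a);cv2.imwrite("pics/ti.png",b)
g=cv2.cvtColor(b,cv2.COLOR_BGR2GRAY)[180:270:3,225:330:2]
for row in g: print("".join(" .:-=+*#%@"[min(9,v//26)] for v in row))
print()
g=cv2.cvtColor(a,cv2.COLOR_BGR2GRAY)[150:270:3,210:350:2]
for row in g: print("".join(" .:-=+*#%@"[min(9,v//26)] for v in row))
E
```

```text
clock: 28.15
ee_pos: [0.5243, 0.1939, 0.1664]
tcp_rot: [-0.199, -3.135, 0.0]
contact_force: [-0.5, 0.4, 0.2]
width: 0.203
gripper_force: 0.1
clock: 29.15
ee_pos: [0.5258, 0.2768, 0.3463]
tcp_rot: [0.206, 3.131, 0.003]
contact_force: [1.6, 1.0, 0.5]
width: 0.999
gripper_force: 0.0
clock: 29.52
ee_pos: [0.5209, 0.4032, 0.3415]
tcp_rot: [-0.185, -3.132, -0.005]
contact_force: [0.9, -0.5, 0.0]
width: 1.003
gripper_force: 0.0
.....................................................
:....................................................
******++=-:..........................................
=++*****#***=........................................
:::::::::-#*=........................................
:::::::::=**:........................................
--+++++++++*-........................................
--+++++*+----=++-::::----====:=-.....................
--++++++**+=------+------:::-=*+.....................
=++++++*##+*#**+-------++=.-:=*=.....................
*++++++**#+#####*--*+--------+*:.....................
#++++++*#*+#####=-+#******+--**..................... 
#*+++++***+#####--########+
[... 3085 characters left out ...]
:::::::::::::::::::::::::::::::::::::::::::::::::::::::::::::
::::::::::::::::::::::::::::::::::::::::::::::::::::::::::::::::::::::
:::::::::::::::::::::::::::::::::::::::::::::::::::::::::::::::::::::-
::::::::::::::::::::::::::::::::::::::::::::::::::::::::::::::::::::=*
::::::::::::::::::::::::::::::::::::::::::::::::::::::::::::::::::::+#
:::::::::::::::::::::::::::::::::::::::::::::::::::::::::::::::::::-*#
:::::::::::::::::::::::::::::::::::::::::::::::::::::::::::::::::::=*#
:::::::::::::::::::::::::::::::::::::::::::::::::::::::::::::::::::=*#
::::::::::::::::::::::::::::::::::::::::::::::::::::::::::::::::::-+*#
::::::::::::::::::::::::::::::::::::::::::::::::::::::::::::::::::-+*#
```

```bash
python3 - <<'E'
from h import *
for n,f,(v0,v1,u0,u1) in(("top","ti",(190,265,200,300)),("scene","si",(150,250,210,340))):
    im=cv2.imread(f"pics/{f}.png").astype(int)[v0:v1,u0:u1]; d=cv2.GaussianBlur((im[:,:,0]-im[:,:,2]).astype(np.float32),(3,3),0)
    g=im.mean(2)
    m=((d>7)&(g>35)&(g<180)).astype(np.uint8)
    nn,l,st,ce=cv2.connectedComponentsWithStats(m)
    for i in range(1,nn):
        if st[i,4]>40:
            ys,xs=np.where(l==i); q=cv2.minAreaRect(np.c_[xs+u0,ys+v0].astype(np.float32)); print(n,st[i,4],np.round(q[0],1),np.round(q[1],1),round(q[2],1),"col",im[l==i].mean(0).round(),"box",np.round(cv2.boxPoints(q),1).tolist())
    print(n,"d range",d.min(),np.percentile(d,[50,90,99]))
    if n=="top":
        for row in d[10:60:2,20:92:1]: print("".join("." if x<4 else "o" if x<8 else "#" for x in row))
E
```

```text
top 360 [280.8 226.4] [ 8.8 51.3] 5.7 col [133. 127. 123.] box [[273.8999938964844, 251.5], [279.0, 200.39999389648438], [287.70001220703125, 201.3000030517578], [282.6000061035156, 252.39999389648438]]
top d range -30.0 [ 3.625   6.5625 10.6875]
.........ooooo..oooooo...oo..oooooo......................oooo....o.ooo..
........oooooo..ooooo....o.oo..ooo.ooo..oooooooooooooooooooooooo###oo...
........oooooo.ooooooooooooo........ooooooooooooo..o....ooooooo#####o...
.........ooooooooooooooooooooooooooooooo........ooooo.....oooo######o...
........oooooooooooooooooooooooooooooooo.ooo.oo...oooooooooooo#####o....
o.......oooooooooooooooooooooooooooooooooooooooooo.....ooooo#######ooo..
.......oooooooooooooooooooooooooooooooo.ooooooooooooooooooooooo###oo....
......oooooooooooooooooo..oooooooooooo..oooooooooooooooooooooo#####o....
.......oooooooooooooooooooooooooooooo...oooooooooooooooooooooo#####o....
......ooooooooooooooooooooooooooooooooooooooooooooooooooooooo#####oo..oo
......oooooooooooooooooooooooooooooooo..oooooooooooooooooo#o######o.....
.....ooooooooooooooooooooooooooooooooooooooooooooo
[... 319 characters left out ...]
oooooo.ooooooooooooooooooooooooo..ooooooooooooooooooooo######o......
ooooooooooooooooooooooooooooooooooooooooooooooooooooooooooo######o......
...ooooooooooo.ooooooooooooooooooooo..oooooooooooooooooooooo####o.......
...oooooooooooooooooooooooooooooooooooooooooooooooooooooooo#####o.......
...oooooooooo..oooooooooooooooooo....oooooooooooooooooooooo#####o.......
...ooooooooo..oooooooooooooooooooo...ooooooooooooooooooooo######........
...oooooooooo..oooooooooooooooooooo..oooooooooooooooooooooo####o........
.......oooo....oo....oooooooooooooooooooooooooooooooooooooo####o........
......oooooo................ooooooooooooooooooooooooooooo######o........
scene d range -0.5 [3.0625   4.375    6.375625]
```

```bash
python3 - <<'E'
from h import *
im=cv2.imread("pics/si.png").astype(int)[150:260,220:340]; d=cv2.GaussianBlur((im[:,:,0]-im[:,:,2]).astype(np.float32),(5,5),0); g=cv2.GaussianBlur(im.mean(2).astype(np.float32),(3,3),0)
print("bluish, u 220.. step1.5, v150.. step 3")
for row in d[0:105:3,0:110]: print("".join("." if x<3.5 else "o" if x<5 else "#" for x in row))
ed=cv2.Canny(cv2.GaussianBlur(cv2.imread("pics/si.png"),(3,3),0)[150:260,220:340],40,90)
print("edges")
for y in range(0,108,3): print("".join("#" if ed[y:y+3,x:x+2].any() else "." for x in range(0,116,2)))
E
```

```text
bluish, u 220.. step1.5, v150.. step 3
ooooo##oooooooooooooooooooooooooooooooooo.....................................................................
oooooooooooooooooooooooooooooooooooooooo......................................................................
ooooooooooooooooooooooooooooooooooooooooo.....................................................................
ooooooooooooooooooooooooooooooooooooooooooo...................................................................
oooooooooooooooooooooooooooooooooo........o....................................ooooo...ooo....................
oooooooo......ooooooooooo.....................................................................................
ooooo.........................ooooo...........................................................................
............................o########o........................................................................
..............................oo#########oo...................................................................
..................................oo#########oo...............
[... 4253 characters left out ...]
................###..........#...##......###..#####
.........................###........#..##.........#####...
...........................###.....##.##..................
.............................###..##.##...................
...............................####..#....................
................................######....................
..........................................................
..........................................................
..........................................................
..........................................................
..........................................................
..........................................................
```

```bash
python3 - <<'E'
from h import *
np.set_printoptions(precision=4,suppress=True)
print(tri([("top",283.3,202),("scene",288,196)]),tri([("top",278,251),("scene",251.5,172)]))
print("lip",onz("scene",252,214,0.003),onz("scene",286,238,0.003))
s=r.state();R=cv2.Rodrigues(np.array(s["tcp_rot"]))[0]; print("yaw",np.degrees(np.arctan2(R[1,1],R[0,1])),s["ee_pos"])
E
```

```text
(array([0.5684, 0.032 , 0.165 ]), [np.float64(1.836950272998305), np.float64(1.836950272998226)]) (array([0.4364, 0.0455, 0.1601]), [np.float64(1.2203966853026782), np.float64(1.220396685302596)])
lip [0.4286 0.0461 0.003 ] [0.5587 0.0377 0.003 ]
yaw 82.86312154173542 [0.5237 0.398  0.342 ]
```

The bar is triangulated at (0.502, 0.039, ~0.155), directly above the lip, so the tray leans at about 49° on the box's near wall. The bar is now free for a full-depth grasp, and closing on it will bring the tray to 25° nose-down.

```bash
python3 -m jog '[[[-0.005,-0.06,0,1,-1],[-0.01,-0.12,0,1,-1],[-0.015,-0.18,0,1,-1],[-0.02,-0.24,0,1,-1],[-0.021,-0.3,0,1,-1],[-0.021,-0.358,0,1,-1],[-0.021,-0.358,-0.02,1,-1],[-0.021,-0.358,-0.04,1,-1]]]'; python3 -m jog '[[[0,0,-0.05,0,-1],[0,0,-0.1,0,-1],[0,0,-0.14,0,-1],[0,0,-0.167,0,-1],[0,0,-0.167,0,-0.2],[0,0,-0.167,0,0.2],[0,0,-0.167,0,0.35],[0,0,-0.167,0,0.35]]]'
```

```text
clock: 30.62
ee_pos: [0.5033, 0.036, 0.3028]
tcp_rot: [0.18, 3.135, -0.001]
contact_force: [-0.9, 0.3, 0.7]
width: 0.994
gripper_force: 0.0
clock: 31.62
ee_pos: [0.5039, 0.0388, 0.1366]
tcp_rot: [0.172, 3.135, -0.0]
contact_force: [-0.3, 0.2, 0.2]
width: 0.584
gripper_force: 0.0
```

```bash
python3 -m jog '[[[0,0,0,0,0.35],[0,0,0,0,0.4],[0,0,0,0,0.45],[0,0,0,0,0.5],[0,0,0,0,0.5]]]'; python3 -m jog '[[[0,-0.002,0.005,0,0.55],[0,-0.005,0.012,0,0.6],[0,-0.01,0.02,0,0.65],[0,-0.015,0.03,0,1],[0,-0.02,0.04,0,1],[0,-0.03,0.05,0,1],[0,-0.04,0.06,0,1],[0,-0.05,0.07,0,1]]]'
```

```text
clock: 32.25
ee_pos: [0.5037, 0.0395, 0.1359]
tcp_rot: [0.171, 3.136, 0.001]
contact_force: [0.4, 2.9, 1.0]
width: 0.269
gripper_force: 30.0
clock: 33.25
ee_pos: [0.5033, -0.0121, 0.2063]
tcp_rot: [-0.172, -3.137, 0.0]
contact_force: [0.3, -0.8, -3.7]
width: 0.134
gripper_force: 30.0
```

Full grasp: 12 mm on the blade's flats at 30 N, carrying the empty tray. I'll turn it back and carry it to where it stood.

```bash
python3 -m jog '[[[0,-0.01,0.03,-3,1],[-0.005,-0.025,0.06,-10,1],[-0.01,-0.04,0.09,-19,1],[-0.015,-0.05,0.1,-28,1],[-0.02,-0.06,0.1,-37,1],[-0.02,-0.07,0.1,-46,1],[-0.02,-0.08,0.1,-55,1],[-0.02,-0.09,0.1,-62,1]]]'; python3 -m jog '[[[-0.005,0,0,-9,1],[-0.01,0,0,-18,1],[-0.015,0,0,-27,1],[-0.02,0,0,-36,1],[-0.03,0,0,-45,1],[-0.04,0,0,-54,1],[-0.05,0,0,-61,1],[-0.05,0,0,-66,1]]]'; python3 -m jog '[[[0,0,0,-8,1],[0,0,0,-16,1],[0,0,0,-23,1],[0,0,0,-30,1],[0,0,0,-32.5,1],[0,0,0,-32.5,1]]]'; python3 - <<'E'
from h import *
s=r.state();R=cv2.Rodrigues(np.array(s["tcp_rot"]))[0]; print("yaw",np.degrees(np.arctan2(R[1,1],R[0,1])),s["ee_pos"])
E
```

```text
clock: 34.25
ee_pos: [0.4831, -0.1018, 0.3059]
tcp_rot: [-1.769, -2.596, 0.0]
contact_force: [-0.0, -0.2, -4.3]
width: 0.137
gripper_force: 30.0
clock: 35.25
ee_pos: [0.4325, -0.1014, 0.306]
tcp_rot: [-2.897, -1.215, 0.0]
contact_force: [0.0, -0.4, -2.8]
width: 0.134
gripper_force: 30.0
clock: 36.0
ee_pos: [0.4332, -0.1013, 0.3059]
tcp_rot: [-3.12, -0.362, -0.0]
contact_force: [-0.4, -0.0, -3.9]
width: 0.134
gripper_force: 30.0
yaw -76.75001604148049 [ 0.43322973 -0.10127211  0.30589366]
```

```bash
python3 -m jog '[[[-0.003,-0.005,-0.03,0,1],[-0.005,-0.008,-0.07,0,1],[-0.005,-0.008,-0.11,0,1],[-0.005,-0.008,-0.15,0,1],[-0.005,-0.008,-0.17,0,1],[-0.005,-0.008,-0.176,0,1],[-0.005,-0.008,-0.176,0,1]]]'; python3 -m jog '[[[0,0,-0.004,0,1],[0,0,-0.004,0,1]]]';python3 -m jog '[[[0,0,-0.004,0,1],[0,0,-0.004,0,1]]]'
```

```text
clock: 36.88
ee_pos: [0.4286, -0.1098, 0.1305]
tcp_rot: [3.12, 0.362, -0.0]
contact_force: [-2.5, -1.2, 3.3]
width: 0.137
gripper_force: 30.0
clock: 37.12
ee_pos: [0.4299, -0.112, 0.1285]
tcp_rot: [3.117, 0.36, 0.005]
contact_force: [-5.6, -7.5, 19.9]
width: 0.146
gripper_force: 30.1
clock: 37.38
ee_pos: [0.4313, -0.1146, 0.1262]
tcp_rot: [3.113, 0.357, 0.01]
contact_force: [-7.8, -14.9, 34.0]
width: 0.149
gripper_force: 30.2
```

```bash
python3 -m jog '[[[0,0,0.008,0,1],[0.001,-0.006,0.006,0,0.7],[0.003,-0.012,0.003,0,0.64],[0.004,-0.017,0,0,0.61],[0.005,-0.022,-0.004,0,0.58],[0.005,-0.022,-0.004,0,0.58]]]'; python3 -m jog '[[[0.002,-0.006,-0.003,0,0.55],[0.003,-0.011,-0.005,0,0.52],[0.004,-0.016,-0.008,0,0.49],[0.005,-0.02,-0.01,0,0.47],[0.006,-0.025,-0.013,0,0.43],[0.007,-0.03,-0.016,0,0.4],[0.007,-0.03,-0.016,0,0.4]]]'
```

```text
clock: 38.12
ee_pos: [0.4333, -0.1307, 0.1173]
tcp_rot: [-3.119, -0.362, 0.001]
contact_force: [-0.2, 1.9, 1.2]
width: 0.208
gripper_force: 1.2
clock: 39.0
ee_pos: [0.4446, -0.1541, 0.106]
tcp_rot: [-3.115, -0.369, -0.011]
contact_force: [-7.8, 27.2, 52.0]
width: 0.304
gripper_force: 23.9
```

```bash
python3 -m jog '[[[0,0.004,0.008,0,0.35],[0,0.006,0.01,0,0.3],[0,0.006,0.01,0,0.2],[0,0.006,0.01,0,0.1]]]'; python3 - <<'E'
from h import *
np.set_printoptions(precision=4,suppress=True)
a=r.read_camera("scene");b=r.read_camera("top");cv2.imwrite("pics/sj.png",a);cv2.imwrite("pics/tj.png",b)
g=cv2.cvtColor(b,cv2.COLOR_BGR2GRAY)[215:300:3,295:400:2]
for row in g: print("".join(" .:-=+*#%@"[min(9,v//26)] for v in row))
g=cv2.cvtColor(a,cv2.COLOR_BGR2GRAY)[190:310:3,140:270:2]
for row in g: print("".join(" .:-=+*#%@"[min(9,v//26)] for v in row))
E
```

```text
clock: 39.5
ee_pos: [0.44, -0.1556, 0.1111]
tcp_rot: [-3.121, -0.361, 0.002]
contact_force: [0.3, -1.0, 0.5]
width: 0.441
gripper_force: 0.0
..............................-::::::::::............
..............................--:-:::::::::::::::.:::
..............................:--::::-::-::::::::::::
..............................:--::::------------:.::
..........................-   :--::--------------:.-:
......................-=:=+ ..:::-:::------------:.:-
.....................-=::-+ ..-::---::::::::::::-::::
...... ........:=+++++*::::. .-.:---:::::::::::---:::
......  .:=++==**#####+-::: ..-.----::::::::-:::--::-
....+**=--==***+-:=#*....:...:-.----:::::::::::::-:.-
... -======+*=...........:.. ::.----::::::::::::--::-
.. .:+++++++**......#*...::..-..---.::::::::::::::-:-
.....+++=++++#.:....** ...::--.:-:...::::::::::::--:-
.. ..-+++=++++:.....-%.....::..::....::::::::::::::-:
.....:+++++=++=......%+....:........:.::::::::::--:-:
......++++++++*.:..........:.........::::::::::-:::-:
. ....=++++++##+......::............:::::::::::::----
 .... :#%%+=+*%#....:#%###*:..........:::
[... 2546 characters left out ...]
++*******+====-:::::::::-----:::.:::::::
::::::::::::-++++++++++**+++++***=====-:::::::::-----:----:::::::
::.::::::::::::-=++++++++++*++++=====::::::::::::--::--------::::
::::::::::::::::::-=+++++++++++====-:::::::::::::--------------::
:::::::::::::::::::::-=++++++++===-::::::::::::::::-----------:::
::::::::::::::::::::::::-==++++==-:::::::::::::::::::--------::::
::::::::::::::::::::::::::::-=+=-:::::::::::::::::::::::---::::::
:::::::::::::::::::::::::::::::::::::::::::::::::::::::::::::::::
:::::::::::::::::::::::::::::::::::::::::::::::::::::::::::::::::
:::::::::::::::::::::::::::::::::::::::::::::::::::::::::::::::::
:::::::::::::::::::::::::::::::::::::::::::::::::::::::::::::::::
```

The tray is back flat and the grip force reads zero. I'll open, rise straight up, go clear and check.

```bash
python3 -m jog '[[[0,0,0,0,-0.3],[0,0,0,0,-0.4],[0,0,0.02,0,-0.4],[0,0,0.06,0,-0.4],[0,0,0.12,0,-0.4],[0,0,0.18,0,-0.4],[0,-0.06,0.2,0,-0.4],[0,-0.12,0.2,0,-0.4]]]'; python3 -m jog '[[[-0.02,-0.06,0,0,-0.4],[-0.05,-0.11,0,0,-0.4],[-0.08,-0.16,0,0,-0.4],[-0.1,-0.2,0,0,-0.4],[-0.1,-0.2,0,0,-0.4]]]'; python3 - <<'E'
from h import *
np.set_printoptions(precision=4,suppress=True)
a=r.read_camera("scene");b=r.read_camera("top");cv2.imwrite("pics/sk.png",a);cv2.imwrite("pics/tk.png",b)
m=(b.min(2)>60).astype(np.uint8); cs,_=cv2.findContours(m,cv2.RETR_EXTERNAL,cv2.CHAIN_APPROX_NONE)
for c in cs:
    q=cv2.minAreaRect(c)
    if cv2.contourArea(c)>400 and 280<q[0][0]<420 and 190<q[0][1]<320: print("tray now",cv2.contourArea(c),q,"was (346,253.6),(51,76),75.1"); print([onz("top",*p,.03)[:2] for p in cv2.boxPoints(q)])
a0=cv2.imread("pics/scene0.png");b0=cv2.imread("pics/top0.png")
for n,x,y in(("scene",a0,a),("top",b0,b)):
    d=cv2.morphologyEx((cv2.GaussianBlur(cv2.absdiff(x,y),(5,5),0).max(2)>40).astype(np.uint8),cv2.MORPH_OPEN,np.ones((3,3)))
    k,l,st,ce=cv2.connectedComponentsWithStats(d); print(n,[(st[i].tolist()) for i in range(1,k) if st[i,4]>25])
def show(im,v0,v1,u0,u1,s):
    g=cv2.cvtColor(im,cv2.COLOR_BGR2GRAY)[v0:v1:s,u0:u1:s]
    for row in g: print("".join(" .:-=+*#%@"[min(9,v//26)] for v in row))
show(b,215,295,295,395,2); print(); show(b,175,285,150,255,2)
E
```

```text
clock: 40.6
ee_pos: [0.4415, -0.2765, 0.3145]
tcp_rot: [3.117, 0.365, 0.006]
contact_force: [0.2, -0.4, -0.1]
width: 0.7
gripper_force: 0.0
clock: 41.22
ee_pos: [0.3373, -0.4783, 0.311]
tcp_rot: [3.122, 0.352, -0.003]
contact_force: [0.3, 1.1, -0.0]
width: 0.699
gripper_force: 0.0
tray now 3421.5 ((342.6196594238281, 254.28147888183594), (50.98403549194336, 75.95648956298828), 76.4295654296875) was (346,253.6),(51,76),75.1
[array([ 0.4865, -0.0154]), array([ 0.5416, -0.2356]), array([ 0.3946, -0.2677]), array([ 0.3411, -0.0508])]
scene [[33, 0, 45, 44, 719], [89, 0, 17, 11, 140], [101, 13, 31, 46, 408], [71, 36, 23, 33, 267], [126, 70, 8, 9, 50], [137, 76, 4, 13, 40], [0, 141, 38, 35, 858], [308, 173, 8, 5, 30], [174, 215, 17, 9, 72], [207, 219, 34, 15, 143], [169, 220, 5, 18, 57], [188, 236, 8, 8, 40], [205, 239, 10, 12, 59], [153, 269, 48, 31, 229], [283, 269, 40, 18, 518], [189, 276, 10, 6, 35]]
top [[293, 168, 29, 25, 358], [207, 211, 24, 18, 247], [229, 222, 9, 9, 67], [373, 225, 16, 44, 186], [340, 227, 24, 50, 511], [365, 232, 9, 13, 87], [199, 236, 27, 14, 289], [302, 241, 23
[... 4469 characters left out ...]
:*==-===-===+++++++++++****+=============#*+........
.-+----==-=-=+++++++++++****+============+#*+........
.=+=====-===++++++++++++****+============+#*=........
.+=---=--=-=+++++++++++*****=============+#*-........
 :::-=++====+++++++++++*****=============***-........
....-++++++*****+++++++*****=============#**-........
....:++++++****#*#*********+=============#*+:........
.........:-=+*******#*##*#**++===========#*+.........
..... ......  ..-==+*********#***#**++==+#*=.........
......... .. .       .:-==+**************#*-.........
...............             .:-==+*******#*:.........
.................              .....:-==+*=..........
........................      .......................
```

The tray stands flat and empty, about 10 mm and 1.3° from its original pose. The castings and the strip are in the box, and the image differences show no change to any bystander.

```bash
python3 -c "
from workcell import r
print(r.hand_in())"
```

```text
the job is handed in; nothing more can be done
None
```

The strip and the three castings are in the scrap box, the empty tray stands upright about 10 mm from where it stood, and the job was handed in with about 41 s on the clock; during tipping the tray slipped out of the gripper into the box and I had to lift it back out.

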